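Vent the carriage gearbox and hold its cover home on the dowels

ROBOT

A 6-joint arm with a two-finger parallel gripper is mounted at the origin on the work surface. World frame = base frame: x ahead of the robot, y to its left, z up, the work surface at z = 0. Lengths are in m, angles in rad, forces in N, time in s.
With the tool pointing down it reaches from about 0.3 to 0.775 m from the base axis. Payload 14.6 kg.
Tool frame: the origin (TCP) lies midway between the tips of the shut fingers; the grasp point (between the pads) lies 19 mm behind it (ctrl.hold_point_z is the distance from the TCP to the grasp point, in m); z points along the fingers, y is the line along which they close (so a half turn about z gives the same grasp; the last joint's range is limited). The gripper opens to 85 mm and grips with 20 to 120 N. Pads are 22 mm wide; open, the fingers measure 114 mm over their backs; the gripper's body (76 mm by 85 mm) begins 54 mm behind the grasp point. The pads swing forward as they close: fully open they stand 13 mm farther back than shut.
Start: joints at [1.167, 0.3, 1.521, -0, 1.321, -0.067], TCP at [0.182, 0.519, 0.231] pointing down, gripper open.
Joint ranges: [-3.03, 3.03], [-0.79, 2.21], [0.23, 2.52], [-1.04, 4.18], [0, 3.07], [-2.55, 2.55]. Speed limits (rad/s): [2.22, 2.22, 2.57, 3.14, 3.14, 3.14].

INTERFACE

Orientations are given as a unit quaternion [x, y, z, w].
In Python, from workcell import readout, eyes, job, ctrl gives the robot as it stands.
- The arm moves only by the tool step_arm, never from a script. Its arguments are lists of equal length, an entry for each row: "offset": the shift along the tool's x, y, z each as a share of 500 mm, from -1 to 1, a list of three; "spin": the turn about the tool's z as a share of 30 degrees, from -1 to 1. In form: {"offset": [[x, y, z], ...], "spin": [spin, ...]}. A call has 1 to 12 rows; each row is the pose to reach, as a shift and turn from the pose commanded when the call began, along the tool's axes at that moment; what a row does not reach only later rows make up. A row lasts 1/8 s, in which the tool goes at most 62.5 mm and 10.7 degrees, less where a joint would pass 70% of its speed; a pose out of reach is approached as far as the arm can. A call with a number of a shift or a turn outside -1 to 1 is refused whole. A call with a gripper value outside its range is refused whole. "claw" is the opening, from 0 (shut) to 1 (fully open), set as the call begins (left out, the last holds). The fingers move at their own pace and stop on an object; "squeeze" is the grip in N (left out, the last holds). Time passes only in rows, so rows that repeat a pose let the fingers close. It gives the time, the measured TCP pose, the force, the opening and the grip force at its end, in the units of the state.
- readout.read_state(): the state, without advancing time (a new reading comes with each control period).
- eyes.read_camera(name): name is "side" or "top" or "wrist"; returns the picture (420x560x3 uint8, red, green, blue); there is no depth.
- eyes.camera_model(name): a dict with "intrinsics" (3x3 intrinsics, pixels), "extrinsics" (4x4, takes a point from camera to world coordinates). Camera axes: x right, y down, z forward; pixel columns grow to the right and rows downward; lengths in m; the calibration is good to about 2 mm. A picture is of the moment at which its call begins: read the wrist's pose just before it. camera_model takes no time and is no camera call; for the wrist camera it gives the pose at the moment of the call.
- job.finish_job(): hands the job in; it is judged then, once.
The state is a dict: "time": time; "q": joint angles; "joint_vel": joint speeds; "tau": joint torques, N m; "tool_pos": TCP position; "tool_rot": TCP orientation; "contact_force": force on the tool from outside, world axes, zero at the start; "torque": the same for the moment, N m; "gripper_width": opening from 0.0 (shut) to 1.0 (fully open); "finger_force": force on a finger pad.
Only numpy, scipy, OpenCV 4.12 (cv2) and the standard library are available. Lean on these libraries where they do the work, as an engineer would, in place of code of your own. Each camera call takes 0.05 s, during which the arm holds its last target. There are 200 camera calls.

TASK

First let the air out of the grey-green gearbox: turn its red breather cap anticlockwise (seen from above) as far as it goes, a bit less than a quarter turn, and leave it open. Then take the aluminium cover by its black grip, slide it over the gearbox's two dowel pins until it drops onto them, and press it down against the sprung seal until it sits flat and fully home. Finish while still holding it pressed down, for it springs up if let go, and leave the mug, red case, washer and spanner where they lie.

Things in the scene. Friction and masses are not known exactly. Their poses are not given: they have to be found in the camera images.
- gearbox: Grey-green gearbox fixed to the bench, 130 mm in its x, 215 mm in its y (from y = -145 to +70), 70 mm high; its yaw varies. Origin on the bench under the middle of the cover seat; z up. Two upright steel dowel pins, 10 mm thick, domed, stand 12 mm proud of the top face at x = 0, y = +50 and -50. The red breather cap stands at x = 0, y = -110.
- seat (a point): Middle of the gearbox's flat top face, between the two pins, 70 mm above the bench; axes as the gearbox's. The cover is home when its underside lies on this face, centred here, its long side along the gearbox's long side (y).
- seal (a joint): Black seal frame, 71 x 75 mm, round the recess between the pins. Value in m: 0 when it stands 4 mm proud of the gearbox's top face, 0.004 when pressed down flush. Sprung: it starts to yield at about 6 N and is flush at about 13 N (the cover's weight counts towards this).
- cap_top (a point): Centre of the top of the round red breather cap: 36 mm across, 24 mm tall, its top 108 mm above the bench, with a white pointer mark; on a 26 mm neck. It turns about its vertical axis and stays captive at the same height. Axes turn with the cap.
- cap (a joint): Turn of the breather cap in rad: 0 shut, growing anticlockwise seen from above, stop (fully open) at 1.4. Stiff by friction (about 0.06 N m), it stays where it is left. Starts between 0 and 0.25.
- cover: Loose aluminium cover, 90 mm in x, 130 mm in y, 18 mm thick, 0.3 to 0.6 kg, flat on the bench. Origin: centre of its underside, z up. On top, in the middle, a black bar grip 22 mm wide (x), 56 mm long (y), from 18 to 48 mm above the underside. Underneath, at x = 0, y = +50 and -50, two blind sockets 13 mm wide, 14 mm deep for the pins, marked on top by brass discs. Fits either way round.
- mug: White mug, 80 mm across, 92 mm tall, handle at its +y. Origin at the centre of its underside. Not to be moved.
- case: Red instrument case, 150 x 60 x 50 mm, long side along its x. Origin at the centre of its underside. Not to be moved.
- washer: Steel washer 60 mm across, 6 mm thick, lying flat. Origin at the centre of its underside. Not to be moved.
- spanner: Steel spanner lying flat, long along its x. Origin near its middle. Not to be moved.
There are look-alikes about, which are no part of the job. Several things look just like the cover: the one meant starts nearest to the robot's base.

How it is judged:
On the way:
1. the breather cap is opened while the cover is still off the gearbox (value of joint cap above 1.1 rad and horizontal distance between cover and seat above 0.09 m), for 0.2 s.
At the end, for the whole second after the job is handed in: Breather cap open by more than 1.1 rad; cover on both pins, centred within 4 mm and square within 0.08 rad, level within 0.03 rad, its underside within 1.5 mm of the gearbox's top face (seal pressed flat), at rest, and the fingers still bearing on it with more than 2 N (value of joint cap above 1.1 rad and horizontal distance between cover and seat below 0.004 m and z of cover in the frame of seat between -0.003 and 0.0015 m and angle between the y axis of cover and the y axis of gearbox, either way round below 0.08 rad and angle between cover's own z axis and vertical below 0.03 rad and linear speed of cover below 0.02 m/s and contact force between the fingers and cover above 2 N); the arm keeps its last pose, push and grip.
It fails at once if a bystander (mug, case, washer or spanner) is moved by more than 30 mm (distance of any of mug, case, washer, spanner from where it was at the start of the episode above 0.03 m).
It also fails if it takes over 51 s, if anything falls off the work surface, if the arm or the gripper's body presses on something with over 40 N, if the wrist force passes 120 N, or if a joint passes its speed limit or range.

## Working session

There is one attempt and no reset: what is moved stays moved. The work goes in short steps, Python scripts to look and compute and a tool call to move; the robot and the scene stay as the last step left them, time stands still between calls to the robot, and variables do not carry over. Pictures are saved under pics/ and viewed, at most 10 in all, crops included, and the job is handed in when it is done.

Besides the shell and the picture viewer there is one more tool, called after "Request:" as name([rows], argument=value, ...), one row to a line, values as JSON. step_arm: Moves the arm, as the interface text tells. Shift numbers are shares of 500 mm and turn numbers shares of 30 degrees, none past 1 either way. Its arguments: {"type":"object","properties":{"offset":{"type":"array","items":{"type":"array","items":{"type":"number"}}},"spin":{"type":"array","items":{"type":"number"}},"claw":{"type":"number"},"squeeze":{"type":"number"}},"required":["offset","spin"]}

```bash
mkdir -p pics
python3 - <<'E'
from workcell import readout, eyes, job, ctrl
import cv2,numpy as np
s=readout.read_state();print(s, ctrl.hold_point_z)
for n in("top","side"):
    im=eyes.read_camera(n);cv2.imwrite(f"pics/{n}0.png",im[:,:,::-1]);m=eyes.camera_model(n);print(n,np.round(m["intrinsics"],1).tolist(),np.round(m["extrinsics"],3).tolist())
E
```

```text
{'time': 0.0, 'q': array([ 1.16739777e+00,  3.00471743e-01,  1.52162370e+00, -3.62169003e-06,
        1.32072141e+00, -6.66331184e-02]), 'joint_vel': array([-0.00047074, -0.0007314 , -0.00010261,  0.0001167 ,  0.00186398,
       -0.00053946]), 'tau': array([-4.12707406e-03, -5.43508601e+01, -3.61780465e+01, -1.31462007e-04,
        4.01729601e-03, -2.85563935e-06]), 'tool_pos': array([0.18166007, 0.51886294, 0.23070294]), 'tool_rot': array([ 1.67587688e-01,  9.85856984e-01, -5.95684497e-04, -1.40827136e-04]), 'contact_force': array([-0.46343616,  0.96617314,  0.87395669]), 'torque': array([ 0.03602253, -0.01714334, -0.00159692]), 'finger_force': 0.0, 'gripper_width': 0.9973549267844919} 0.0187
top [[509.3, 0.0, 281.6], [0.0, 509.3, 207.8], [0.0, 0.0, 1.0]] [[-0.001, -0.988, 0.157, 0.309], [-1.0, 0.0, -0.008, 0.081], [0.008, -0.157, -0.988, 1.715], [0.0, 0.0, 0.0, 1.0]]
side [[537.3, 0.0, 275.0], [0.0, 537.3, 216.1], [0.0, 0.0, 1.0]] [[-0.811, -0.436, 0.391, -0.109], [-0.585, 0.583, -0.563, 1.057], [0.018, -0.686, -0.728, 1.361], [0.0, 0.0, 0.0, 1.0]]
```

View pics/top0.png

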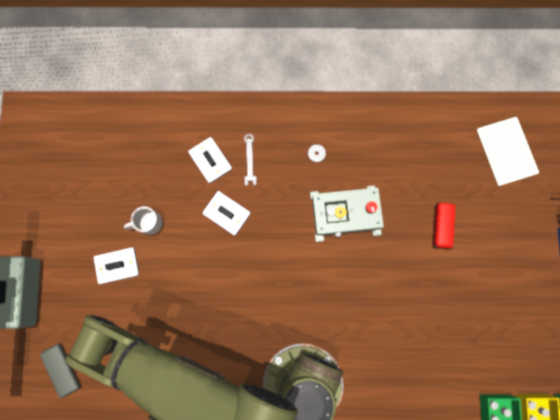

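View pics/side0.png

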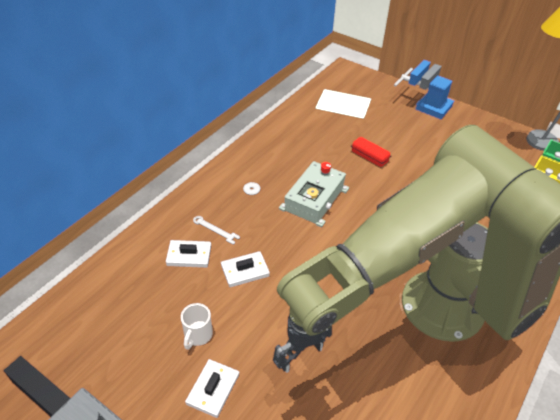

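The top view shows three cover look-alikes: A (210,159), B (227,213) and C (116,265). The gearbox is at (347,212) with its red cap at (372,208). The robot's base is near (305,385), so B looks nearest; I'll check this with numbers and a crop.

```bash
cat > h.py <<'E'
from workcell import readout, eyes, job, ctrl
import cv2,numpy as np
from scipy.spatial.transform import Rotation as R
def ray(m,uv,z):
    K,T=np.array(m["intrinsics"]),np.array(m["extrinsics"])
    d=T[:3,:3]@np.linalg.solve(K,[uv[0],uv[1],1]); o=T[:3,3]
    return o+d*(z-o[2])/d[2]
def proj(m,p):
    K,T=np.array(m["intrinsics"]),np.array(m["extrinsics"])
    c=K@(T[:3,:3].T@(np.array(p)-T[:3,3])); return c[:2]/c[2]
def yaw(s): # world heading of tool x and y
    M=R.from_quat(s["tool_rot"]).as_matrix(); return M
def plan(p,heading_y=None):
    """offset (shares) to TCP target p, and spin (shares of 30deg) to bring tool y to heading (mod pi)"""
    s=readout.read_state();M=yaw(s);o=M.T@(np.array(p)-s["tool_pos"])/0.5;r=None
    if heading_y is not None:
        h=np.arctan2(M[1,1],M[0,1]); d=(heading_y-h+np.pi/2)%np.pi-np.pi/2
        r=np.degrees(-d)/30   # tool z down: positive spin is clockwise from above
    return np.round(o,4),r,np.round(s["q"],3),s["time"]
E
python3 - <<'E'
from h import *
m=eyes.camera_model("top")
for n,uv,z in [("A",(210,159),.03),("B",(227,213),.03),("C",(116,265),.03),("seat",(336,212),.07),("cap",(372,208),.108),("mug",(148,221),.09),("case",(445,225),.05),("washer",(317,153),0),("sp1",(249,138),0),("sp2",(251,182),0)]:
    p=ray(m,uv,z);print(n,p.round(3),np.hypot(*p[:2]).round(3))
s=readout.read_state();print(yaw(s).round(3))
w=eyes.camera_model("wrist");T=np.array(w["extrinsics"]);print(w["intrinsics"],T.round(3));M=yaw(s);print("cam in tool",(M.T@(T[:3,3]-s["tool_pos"])).round(3),(M.T@T[:3,:3]).round(3))
im=cv2.imread("pics/top0.png");c=im[130:300,80:400];cv2.imwrite("pics/crop1.png",cv2.resize(c,None,fx=2.5,fy=2.5,interpolation=cv2.INTER_CUBIC))
E
```

```text
A [0.744 0.31  0.03 ] 0.806
B [0.559 0.25  0.03 ] 0.612
C [0.386 0.611 0.03 ] 0.723
seat [ 0.556 -0.11   0.07 ] 0.567
cap [ 0.563 -0.221  0.108] 0.605
mug [0.524 0.497 0.09 ] 0.722
case [ 0.515 -0.472  0.05 ] 0.699
washer [ 0.773 -0.056  0.   ] 0.776
sp1 [0.827 0.18  0.   ] 0.847
sp2 [0.671 0.172 0.   ] 0.692
[[-0.944  0.33  -0.   ]
 [ 0.33   0.944 -0.001]
 [ 0.    -0.001 -1.   ]]
[[333.95904016   0.         283.67628736]
 [  0.         333.95904016 211.629276  ]
 [  0.           0.           1.        ]] [[ 0.331  0.9    0.284  0.109]
 [ 0.944 -0.315 -0.101  0.545]
 [-0.002  0.301 -0.954  0.373]
 [ 0.     0.     0.     1.   ]]
cam in tool [ 0.077  0.    -0.142] [[-0.    -0.954 -0.301]
 [ 1.    -0.    -0.001]
 [ 0.    -0.301  0.954]]
```

View pics/crop1.png

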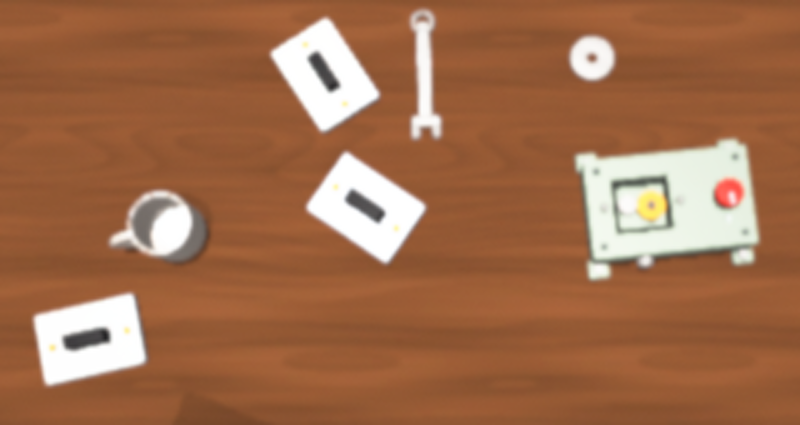

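B at 0.61 m is the nearest to the base (C is 0.72, A is 0.81). The crop confirms the grip and brass discs on it, with B's long axis running lower right in the crop. I'll look at B with the wrist camera, then the gearbox.

```bash
python3 -c "
from h import *
print(plan([.55,.25,.25]))"
```

```text
(array([-0.873 , -0.2642, -0.0382]), None, array([ 1.167,  0.3  ,  1.522,  0.   ,  1.321, -0.067]), 0.1)
```

Request:
step_arm([
  [-0.873,-0.264,-0.038],
  [-0.873,-0.264,-0.038],
  [-0.873,-0.264,-0.038],
  [-0.873,-0.264,-0.038],
  [-0.873,-0.264,-0.038],
  [-0.873,-0.264,-0.038],
  [-0.873,-0.264,-0.038],
  [-0.873,-0.264,-0.038],
  [-0.873,-0.264,-0.038],
  [-0.873,-0.264,-0.038],
  [-0.873,-0.264,-0.038],
], spin=[1,1,1,1,1,1,1,1,1,1,1])

```text
time: 1.48
tool_pos: [0.5493, 0.2513, 0.2505]
tool_rot: [0.416, 0.909, 0.0, 0.0]
contact_force: [-0.6, 0.9, 1.2]
gripper_width: 1.0
finger_force: 0.0
```

Run:
```python
from h import *
import pickle
m=eyes.camera_model("wrist");im=eyes.read_camera("wrist");cv2.imwrite("pics/w1.png",im[:,:,::-1]);pickle.dump(m,open("w1.pkl","wb"))
print(plan([.57,-.14,.25],0))
```

```text
(array([-0.6192, -0.4798,  0.0009]), np.float64(1.359467848124924), array([ 0.368,  0.409,  1.33 ,  0.   ,  1.403, -0.344]), 1.525)
```

View pics/w1.png

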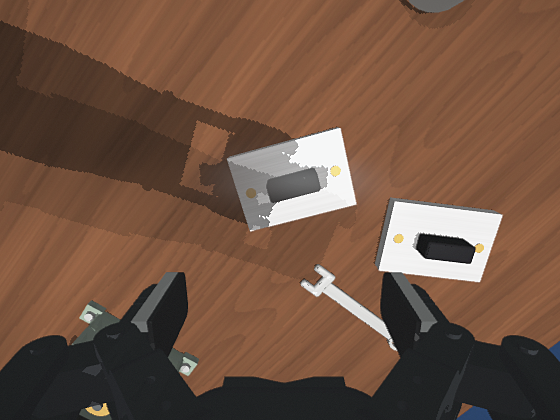

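B lies mid-picture, with its brass discs at (251,193) and (336,171). A is to the right at (440,243), and the spanner jaw is at (318,280). Now the gearbox.

Request:
step_arm([
  [-0.62,-0.48,0],
  [-0.62,-0.48,0],
  [-0.62,-0.48,0],
  [-0.62,-0.48,0],
  [-0.62,-0.48,0],
  [-0.62,-0.48,0],
  [-0.62,-0.48,0],
  [-0.62,-0.48,0],
  [-0.62,-0.48,0],
  [-0.62,-0.48,0],
], spin=[1,1,1,1,1,1,1,1,1,1])

```text
time: 2.78
tool_pos: [0.5705, -0.1397, 0.2504]
tool_rot: [0.637, 0.771, 0.0, 0.0]
contact_force: [0.2, 0.4, 0.0]
gripper_width: 1.001
finger_force: 0.0
```

Run:
```python
from h import *
import pickle
m=pickle.load(open("w1.pkl","rb"))
a,b=ray(m,(251,193),.018),ray(m,(336,171),.018);d=a-b
print("cover",((a+b)/2).round(4),np.linalg.norm(d).round(4),np.degrees(np.arctan2(d[1],d[0])))
m=eyes.camera_model("wrist");im=eyes.read_camera("wrist");cv2.imwrite("pics/w2.png",im[:,:,::-1]);pickle.dump(m,open("w2.pkl","wb"))
```

```text
cover [0.5611 0.2541 0.018 ] 0.1005 -124.39410739790686
```

View pics/w2.png

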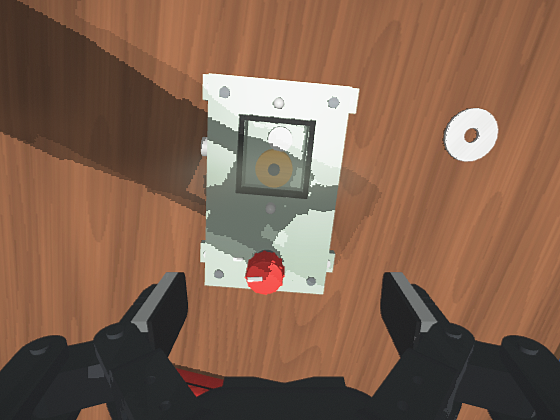

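Run:
```python
import cv2
im=cv2.imread("pics/w2.png");c=im[65:300,195:365]
a=cv2.resize(c[:,:],None,fx=2.5,fy=2.5,interpolation=cv2.INTER_CUBIC)
b=cv2.resize(im[245:300,240:290],None,fx=6,fy=6,interpolation=cv2.INTER_CUBIC)
import numpy as np
o=np.zeros((a.shape[0],a.shape[1]+b.shape[1],3),np.uint8);o[:,:a.shape[1]]=a;o[:b.shape[0],a.shape[1]:]=b
cv2.imwrite("pics/c2.png",o);print(o.shape,a.shape)
```

```text
(588, 725, 3) (588, 425, 3)
```

View pics/c2.png

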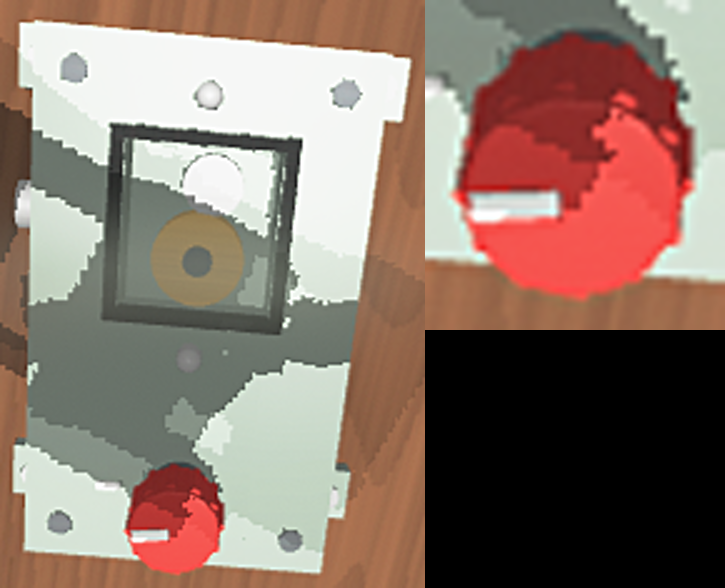

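Run:
```python
from h import *
import pickle
m=pickle.load(open("w2.pkl","rb"))
a,b=ray(m,(278.6,103),.078),ray(m,(270.2,208.6),.078);d=a-b
print("seat",((a+b)/2).round(4),np.linalg.norm(d).round(4),np.degrees(np.arctan2(d[1],d[0])))
c=ray(m,(265,277.8),.108);u=d/np.linalg.norm(d);print("cap",c.round(4),"pred",((a+b)/2-.11*u).round(4))
p=ray(m,(247,279.5),.108);print("pointer dir",p-c)
for z in(.2,.078):print(plan([c[0],c[1],z],0))
```

```text
seat [ 0.556  -0.1115  0.078 ] 0.0994 95.75744755022406
cap [ 0.5677 -0.2206  0.108 ] pred [ 0.567  -0.2209  0.078 ]
pointer dir [-0.01658944 -0.00501201  0.        ]
(array([-0.1572, -0.0357,  0.1009]), np.float64(0.3600518121126053), array([-0.303,  0.37 ,  1.383,  0.   ,  1.388, -0.492]), 2.825)
(array([-0.1572, -0.0357,  0.3449]), np.float64(0.3600518121126053), array([-0.303,  0.37 ,  1.383,  0.   ,  1.388, -0.492]), 2.825)
```

The pins are at (278.6,103) and (270.2,208.6), and the measured spacing of 99.4 mm checks. The cap's centre is at (265,278) with its pointer to the left. Next I move onto the cap and grip it.

Request:
step_arm([
  [-0.157,-0.036,0.1],
  [-0.157,-0.036,0.1],
  [-0.157,-0.036,0.1],
  [-0.157,-0.036,0.22],
  [-0.157,-0.036,0.345],
  [-0.157,-0.036,0.345],
  [-0.157,-0.036,0.345],
  [-0.157,-0.036,0.345],
], spin=[0.36,0.36,0.36,0.36,0.36,0.36,0.36,0.36])

```text
time: 3.82
tool_pos: [0.5686, -0.222, 0.081]
tool_rot: [0.708, 0.707, 0.001, 0.002]
contact_force: [0.1, -0.2, 0.1]
gripper_width: 0.998
finger_force: 0.0
```

Request:
step_arm([
  [0,0,0],
  [0,0,0],
  [0,0,0],
  [0,0,0],
  [0,0,0],
  [0,0,0],
], spin=[0,0,0,0,0,0], claw=0, squeeze=35)

```text
time: 4.58
tool_pos: [0.5671, -0.2218, 0.0783]
tool_rot: [0.708, 0.706, -0.0, -0.0]
contact_force: [-4.6, 1.2, 5.1]
gripper_width: 0.412
finger_force: 34.6
```

Request:
step_arm([
  [0,0,0],
  [0,0,0],
  [0,0,0],
  [0,0,0],
  [0,0,0],
], spin=[-0.25,-0.5,-0.75,-0.95,-0.95])

```text
time: 5.2
tool_pos: [0.5673, -0.2218, 0.0783]
tool_rot: [0.512, 0.859, 0.0, 0.0]
contact_force: [-2.0, 1.2, 5.6]
gripper_width: 0.405
finger_force: 34.5
```

Request:
step_arm([
  [0,0,0],
  [0,0,0],
  [0,0,0],
  [0,0,0],
  [0,0,0],
], spin=[-0.25,-0.5,-0.75,-0.95,-0.95])

```text
time: 5.82
tool_pos: [0.5675, -0.2216, 0.0783]
tool_rot: [0.285, 0.959, 0.0, 0.0]
contact_force: [-1.5, 2.5, 5.7]
gripper_width: 0.413
finger_force: 34.5
```

Request:
step_arm([
  [0,0,0],
  [0,0,0],
  [0,0,0],
  [0,0,0],
  [0,0,0],
  [0,0,0],
], spin=[-0.2,-0.4,-0.6,-0.75,-0.8,-0.8])

```text
time: 6.58
tool_pos: [0.5677, -0.2215, 0.0782]
tool_rot: [0.08, 0.997, 0.0, 0.001]
contact_force: [3.0, 4.2, 4.8]
gripper_width: 0.41
finger_force: 35.9
```

Request:
step_arm([
  [0,0,0],
  [0,0,0],
  [0,0,-0.1],
  [0,0,-0.2],
  [0,0,-0.3],
  [0,0,-0.34],
  [0,0,-0.34],
], spin=[0,0,0,0,0,0,0], claw=0.65)

```text
time: 7.45
tool_pos: [0.5675, -0.222, 0.2489]
tool_rot: [0.08, 0.997, -0.001, 0.001]
contact_force: [0.1, 0.6, -0.4]
gripper_width: 0.653
finger_force: 0.0
```

Run:
```python
from h import *
import pickle
m=eyes.camera_model("wrist");im=eyes.read_camera("wrist")[:,:,::-1]
u,v=map(int,proj(m,[.5675,-.2212,.108]));print(u,v)
pickle.dump(m,open("w3.pkl","wb"))
c=im[v-50:v+50,u-70:u+70];cv2.imwrite("pics/w3.png",cv2.resize(c,None,fx=5,fy=5,interpolation=cv2.INTER_CUBIC))
c=np.array([.561,.254]);print(plan([*c,.2],np.radians(-34.4)));print(plan([*c,.02]))
```

```text
284 197
(array([0.1628, 0.9377, 0.0944]), np.float64(-2.1572478616937105), array([-0.433,  0.422,  1.319, -0.   ,  1.401, -1.845]), 7.5)
(array([0.1627, 0.9378, 0.4544]), None, array([-0.433,  0.422,  1.319, -0.   ,  1.401, -1.845]), 7.5)
```

View pics/w3.png

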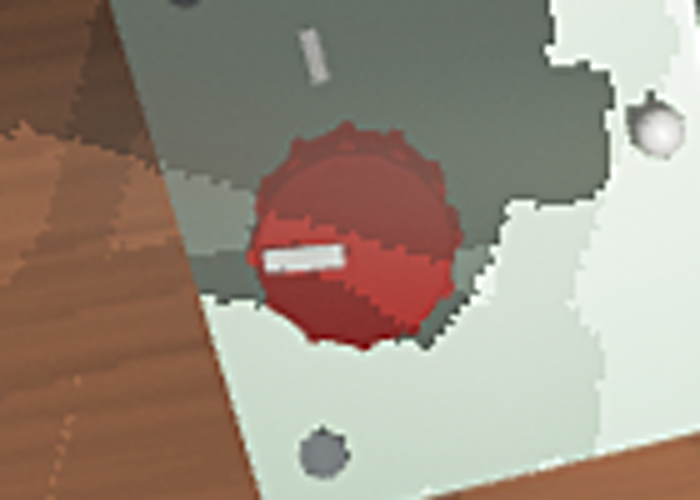

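The pointer, at crop (263,260)→(345,256), has turned to about 80° from the shut mark, so the cap is fully open (about 1.4 rad). Next I turn the tool and go to cover B.

Request:
step_arm([
  [0,0,0],
  [0,0,0],
  [0,0,0],
], spin=[1,1,1], claw=1)

```text
time: 7.88
tool_pos: [0.5668, -0.2216, 0.2456]
tool_rot: [0.337, 0.941, 0.0, -0.002]
contact_force: [-1.0, 0.2, 0.5]
gripper_width: 1.005
finger_force: 0.0
```

Request:
step_arm([
  [0,0,0],
  [0,0,0],
  [0,0,0],
], spin=[1,1,1])

```text
time: 8.25
tool_pos: [0.5668, -0.2216, 0.2456]
tool_rot: [0.569, 0.822, -0.0, -0.002]
contact_force: [-0.1, -0.3, 0.1]
gripper_width: 1.004
finger_force: 0.0
```

Request:
step_arm([
  [0,0,0],
  [0,0,0],
  [0,0,0],
  [0,0,0],
], spin=[1,1,1,1])

```text
time: 8.75
tool_pos: [0.5668, -0.2216, 0.246]
tool_rot: [0.761, 0.649, -0.001, -0.001]
contact_force: [-1.0, -0.5, 0.0]
gripper_width: 0.998
finger_force: 0.0
```

```bash
python3 -c "
from h import *
print(plan([.561,.254,.15],np.radians(-34.4)))"
```

```text
(array([ 0.9375, -0.1607,  0.193 ]), np.float64(0.8449189425026356), array([-0.433,  0.424,  1.32 , -0.   ,  1.401, -0.275]), 8.75)
```

Request:
step_arm([
  [0.938,-0.161,0.19],
  [0.938,-0.161,0.19],
  [0.938,-0.161,0.19],
  [0.938,-0.161,0.19],
  [0.938,-0.161,0.19],
  [0.938,-0.161,0.19],
  [0.938,-0.161,0.19],
  [0.938,-0.161,0.19],
  [0.938,-0.161,0.19],
  [0.938,-0.161,0.19],
  [0.938,-0.161,0.19],
  [0.938,-0.161,0.19],
], spin=[0.845,0.845,0.845,0.845,0.845,0.845,0.845,0.845,0.845,0.845,0.845,0.845])

```text
time: 10.25
tool_pos: [0.5622, 0.2532, 0.153]
tool_rot: [0.885, 0.466, 0.0, 0.0]
contact_force: [-0.2, 0.2, -1.0]
gripper_width: 1.001
finger_force: 0.0
```

```bash
python3 -c "
from h import *
print(plan([.561,.254,.022],np.radians(-34.4)))"
```

```text
(array([-0.    , -0.0029,  0.2621]), np.float64(-0.0030831720426517995), array([ 0.364,  0.516,  1.406, -0.   ,  1.219,  0.966]), 10.25)
```

Request:
step_arm([
  [0,-0.002,0.1],
  [0,-0.002,0.18],
  [0,-0.002,0.23],
  [0,-0.002,0.258],
  [0,-0.002,0.258],
  [0,-0.002,0.258],
], spin=[0,0,0,0,0,0])

```text
time: 11.0
tool_pos: [0.5617, 0.2548, 0.0251]
tool_rot: [0.885, 0.466, 0.001, 0.0]
contact_force: [0.4, 0.2, -0.3]
gripper_width: 1.003
finger_force: 0.0
```

Request:
step_arm([
  [0,0,0],
  [0,0,0],
  [0,0,0],
  [0,0,0],
  [0,0,0],
  [0,0,0],
  [0,0,0],
], spin=[0,0,0,0,0,0,0], claw=0, squeeze=80)

```text
time: 11.88
tool_pos: [0.5612, 0.2547, 0.0242]
tool_rot: [0.885, 0.466, 0.0, 0.0]
contact_force: [0.2, -0.4, 5.6]
gripper_width: 0.242
finger_force: 80.4
```

Request:
step_arm([
  [0,0,-0.1],
  [0,0,-0.2],
  [0,0,-0.3],
  [0,0,-0.36],
  [0,0,-0.36],
  [0,0,-0.36],
], spin=[0,0,0,0,0,0])

```text
time: 12.62
tool_pos: [0.5604, 0.2544, 0.2013]
tool_rot: [0.885, 0.466, -0.002, -0.0]
contact_force: [0.9, 0.8, -5.5]
gripper_width: 0.241
finger_force: 80.3
```

Run:
```python
from h import *
import pickle
s=readout.read_state();m=eyes.camera_model("wrist");im=eyes.read_camera("wrist")[:,:,::-1];cv2.imwrite("pics/w4.png",im);pickle.dump((m,s),open("w4.pkl","wb"))
print(s["tool_pos"],s["contact_force"],s["gripper_width"])
```

```text
[0.56036174 0.25435973 0.20133996] [ 0.89948438  0.82406261 -5.49866769] 0.24127198255443463
```

View pics/w4.png

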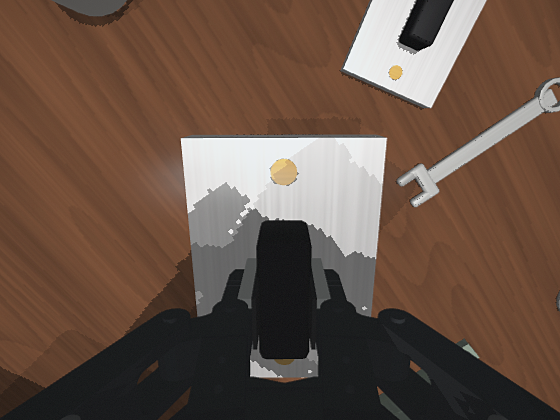

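The cover is held square in the gripper. Its near disc is at (284,172), and its top edge runs (181,138)–(386,137).

Run:
```python
from h import *
import pickle
m,s=pickle.load(open("w4.pkl","rb"));M=yaw(s);t=s["tool_pos"]
for h in (.0042,.0062,.0082):
    d,a,b=[M.T@(ray(m,p,t[2]-h)-t) for p in((284,172),(181,138),(386,137))]
    print(h,d.round(4),a.round(4),b.round(4))
seat=np.array([.556,-.1115]);hd=np.radians(5.76)
print(plan([*seat,.2],hd),M.round(3))
```

```text
0.0042 [ 0.0494 -0.0002  0.0041] [ 0.0641 -0.0445  0.0041] [0.0646 0.0436 0.0039]
0.0062 [ 0.049  -0.0002  0.0061] [ 0.064  -0.0451  0.0061] [0.0644 0.0442 0.0059]
0.0082 [ 0.0486 -0.0002  0.0081] [ 0.0638 -0.0457  0.0081] [0.0642 0.0448 0.0079]
(array([-0.6083,  0.4068,  0.0035]), np.float64(-1.3402937090776779), array([ 0.367,  0.472,  1.356, -0.   ,  1.318,  0.968]), 12.675) [[ 0.566  0.825 -0.003]
 [ 0.825 -0.566 -0.001]
 [-0.003 -0.002 -1.   ]]
```

Run:
```python
from h import *
import pickle
m=pickle.load(open("w3.pkl","rb"));u,v=map(int,proj(m,[.5675,-.2212,.108]))
print("cap",ray(m,(u-70+357.5/5-.5,v-50+252/5-.5),.108),"pin-",ray(m,(u-70+657/5-.5,v-50+130/5-.5),.078))
m=pickle.load(open("w2.pkl","rb"))
print(ray(m,(278.6,103),.078),ray(m,(270.2,208.6),.078))
```

```text
cap [ 0.56668962 -0.2206368   0.108     ] pin- [ 0.56006083 -0.16198943  0.078     ]
[ 0.55099419 -0.06201111  0.078     ] [ 0.5609642  -0.16089441  0.078     ]
```

Request:
step_arm([
  [-0.608,0.407,0.03],
  [-0.608,0.407,0.03],
  [-0.608,0.407,0.03],
  [-0.608,0.407,0.03],
  [-0.608,0.407,0.03],
  [-0.608,0.407,0.03],
  [-0.608,0.407,0.03],
  [-0.608,0.407,0.03],
  [-0.608,0.407,0.03],
], spin=[-1,-1,-1,-1,-1,-1,-1,-1,-1])

```text
time: 13.8
tool_pos: [0.5569, -0.11, 0.1882]
tool_rot: [0.734, 0.68, -0.0, -0.0]
contact_force: [0.1, 0.1, -5.4]
gripper_width: 0.238
finger_force: 80.1
```

Request:
step_arm([
  [0,0,0.05],
  [0,0,0.1],
  [0,0,0.1],
  [0,0,0.1],
  [0,0,0.1],
  [0,0,0.1],
], spin=[-0.34,-0.34,-0.34,-0.34,-0.34,-0.34])

```text
time: 14.55
tool_pos: [0.5572, -0.1111, 0.1395]
tool_rot: [0.671, 0.742, 0.0, 0.0]
contact_force: [0.0, -0.7, -5.5]
gripper_width: 0.236
finger_force: 80.0
```

```bash
python3 -c "
from h import *
print(plan([.5556,-.1107,.0942],np.radians(5.9)));s=readout.read_state();print(s['tool_pos'],s['contact_force'],s['torque'])"
```

```text
(array([ 0.0012, -0.0031,  0.0906]), np.float64(-0.004799726278834641), array([-0.261,  0.429,  1.569, -0.   ,  1.142, -0.362]), 14.55)
[ 0.55717051 -0.1111357   0.13949838] [ 0.04901856 -0.69519576 -5.46877399] [0.03501524 0.01571363 0.01483949]
```

Request:
step_arm([
  [0.001,-0.003,0.03],
  [0.001,-0.003,0.055],
  [0.001,-0.003,0.064],
  [0.001,-0.003,0.068],
  [0.001,-0.003,0.072],
  [0.001,-0.003,0.072],
], spin=[0,0,0,0,0,0])

```text
time: 15.3
tool_pos: [0.5554, -0.1108, 0.1029]
tool_rot: [0.671, 0.742, 0.0, 0.0]
contact_force: [0.3, 0.1, -5.3]
gripper_width: 0.24
finger_force: 80.3
```

```bash
python3 -c "
from h import *
print(plan([.5556,-.1107,.0942],np.radians(5.9)));s=readout.read_state();print(s['tool_pos'],s['contact_force'],s['torque'])"
```

```text
(array([0.0002, 0.0003, 0.0173]), np.float64(-0.004916539203690334), array([-0.262,  0.472,  1.602, -0.   ,  1.068, -0.362]), 15.3)
[ 0.55543846 -0.11082554  0.10286855] [ 0.30549434  0.1315525  -5.30657206] [ 0.01091244 -0.00896807 -0.00804807]
```

No contact 3 mm below the pin tops, so both sockets are on the pins. I'll press on down.

Request:
step_arm([
  [0,0,0.005],
  [0,0,0.009],
  [0,0,0.013],
  [0,0,0.016],
  [0,0,0.018],
  [0,0,0.018],
  [0,0,0.018],
], spin=[0,0,0,0,0,0,0])

```text
time: 16.18
tool_pos: [0.5555, -0.1108, 0.0944]
tool_rot: [0.671, 0.742, 0.0, 0.0]
contact_force: [-5.7, 1.4, 6.8]
gripper_width: 0.237
finger_force: 81.9
```

```bash
python3 -c "
from h import *
s=readout.read_state();print(s['tool_pos'],s['contact_force'],s['torque'])"
```

```text
[ 0.55547213 -0.11083692  0.0944465 ] [-5.7325086   1.43061354  6.80347754] [ 0.20322618  1.03298307 -0.06002985]
```

Request:
step_arm([
  [0,-0.001,0],
  [0,-0.001,0.001],
  [0,-0.001,0.002],
  [0,-0.001,0.003],
  [0,-0.001,0.003],
  [0,-0.001,0.003],
], spin=[0,0,0,0,0,0])

```text
time: 16.92
tool_pos: [0.5554, -0.1108, 0.0942]
tool_rot: [0.671, 0.742, 0.001, 0.001]
contact_force: [-8.0, 3.9, 18.0]
gripper_width: 0.243
finger_force: 83.5
```

```bash
python3 -c "
from h import *
s=readout.read_state();print(s['tool_pos'],s['contact_force'],s['torque'])"
```

```text
[ 0.55544735 -0.11081314  0.09415231] [-7.95156007  3.90528195 17.96240145] [ 0.59016706  1.57657711 -0.0170341 ]
```

Run:
```python
from h import *
m=eyes.camera_model("wrist");im=eyes.read_camera("wrist")[:,:,::-1]
ms=eyes.camera_model("side");b=eyes.read_camera("side")[:,:,::-1]
u,v=map(int,proj(ms,[.556,-.11,.08]));c=cv2.resize(b[v-50:v+50,u-50:u+50],(420,420),interpolation=cv2.INTER_CUBIC)
cv2.imwrite("pics/w5.png",np.hstack([im[:, 100:460],c]))
d=np.array([-np.sin(np.radians(5.9)),np.cos(np.radians(5.9)),0])
print(proj(m,np.array([.5557,-.1117,.088])+.05*d))
```

```text
[283.9830992  172.02294588]
```

View pics/w5.png

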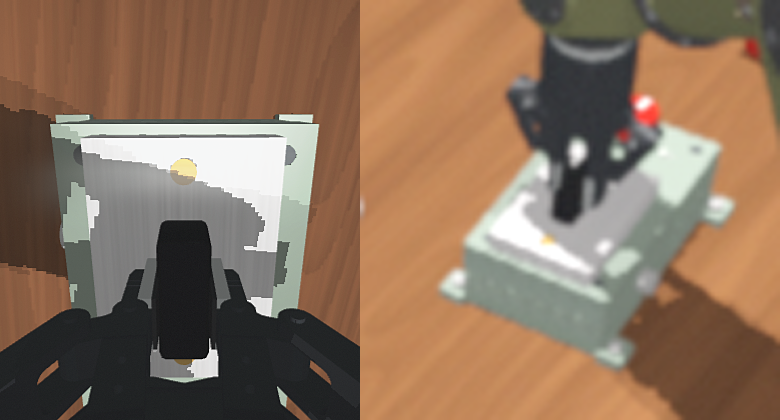

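The left half shows the cover square and centred, with its disc at (283,171) against a predicted (284,172). The right half shows it sitting flat on the gearbox. One slight extra push will confirm the hard stop.

Request:
step_arm([
  [0,0,0.001],
  [0,0,0.002],
  [0,0,0.002],
  [0,0,0.002],
  [0,0,0.002],
], spin=[0,0,0,0,0])

```text
time: 17.65
tool_pos: [0.5555, -0.1108, 0.0942]
tool_rot: [0.671, 0.742, 0.001, 0.001]
contact_force: [-13.9, 4.6, 29.9]
gripper_width: 0.238
finger_force: 85.0
```

Hard stop confirmed: the force rose from 18 to 30 N with no further travel. Handing in.

```bash
python3 -c "
from h import *
print(job.finish_job())"
```

```text
the job is handed in; nothing more can be done
None
```

I handed the job in at about 17.7 s with the breather cap turned fully open (about 1.4 rad). The cover is on both pins and held pressed flat at about 30 N; no verdict came back from the judge.

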